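# Snap the lamp driver's cover shut and hold the glass cell in the light path

## Robot

A 7-joint arm with a two-finger parallel gripper is mounted at the origin on the work surface. World frame = base frame: x ahead of the robot, y to its left, z up, the work surface at z = 0. Lengths are in m, angles in rad, forces in N, time in s.
With the tool pointing down it reaches from about 0.425 to 0.925 m from the base axis. Payload 6.8 kg.
Tool frame: the origin (TCP) lies midway between the tips of the shut fingers; the grasp point (between the pads) lies 19 mm behind it; z points along the fingers, y is the line along which they close (so a half turn about z gives the same grasp; the last joint's range is limited). The gripper opens to 85 mm and grips with 20 to 120 N. Pads are 22 mm wide; open, the fingers measure 114 mm over their backs; the gripper's body (76 mm by 85 mm) begins 54 mm behind the grasp point. The pads swing forward as they close: fully open they stand 13 mm farther back than shut.
Start: joints at [-1.335, 0.477, 0.022, 1.555, -0.011, 1.109, -0.083], TCP at [0.228, 0.636, 0.231] pointing down, gripper open.
Joint ranges: [-2.96, 2.96], [-0.34, 2.1], [-1.41, 1.46], [0.24, 2.44], [-1.37, 4.51], [0.17, 1.92], [-2.96, 2.96]. Speed limits (rad/s): [2.39, 2.39, 3.14, 3.14, 3.14, 3.14, 3.14].

## Interface

Orientations are given as a rotation vector (axis times angle).
In Python, from bench import status, vision, r gives the robot as it stands. The module is installed in compiled form; this text tells all that it offers.
- The arm moves only by the shell command python3 -m handwheel 'ROWS' [OPENING] [FORCE]. ROWS is JSON, a list of rows, each an object with "dp": the shift along the tool's x, y, z in m, a list of three; "delta_rot": the turn, a rotation vector about the tool's x, y, z in rad, a list of three. In form: [{"dp": [x, y, z], "delta_rot": [rx, ry, rz]}, ...]. A call has 1 to 12 rows; each row is the pose to reach, as a shift and turn from the pose commanded when the call began, along the tool's axes at that moment; what a row does not reach only later rows make up. A row lasts 1/8 s, in which the tool goes at most 62.5 mm and 10.7 degrees, less where a joint would pass 70% of its speed; a pose out of reach is approached as far as the arm can. A call with a gripper value outside its range is refused whole. OPENING is the opening, from 0 (shut) to 1 (fully open), set as the call begins (- or left out, the last holds). The fingers move at their own pace and stop on an object; FORCE is the grip in N (left out, the last holds). Time passes only in rows, so rows that repeat a pose let the fingers close. It gives the time, the measured TCP pose, the force, the opening and the grip force at its end, in the units of the state.
- status.get_obs(): the state, without advancing time (a new reading comes with each control period).
- vision.grab_frame(name): name is "scene" or "side" or "wrist"; returns a dict with "img" (480x640x3 uint8, blue, green, red), "fovy" (degrees; the focal length in pixels is half the picture's height over the tangent of half this angle, whatever the lens; pixels are square), "cx", "cy" (the principal point, pixels), "world_from_camera" (4x4, takes a point from camera to world coordinates). Camera axes: x right, y up, looking along -z (the intrinsics and any distortion apply to the point x, -y, -z); pixel columns grow to the right and rows downward; lengths in m; the calibration is good to about 2 mm. A picture is of the moment at which its call begins. There is no depth.
- r.hand_in(): hands the job in; it is judged then, once.
The state is a dict: "clock": time; "joints": joint angles; "qvel": joint speeds; "tau": joint torques, N m; "tcp_pos": TCP position; "orientation": TCP orientation; "contact_force": force on the tool from outside, world axes, zero at the start; "moment": the same for the moment, N m; "grip_width": finger opening in m; "gripper_force": force on a finger pad.
Only numpy, scipy, OpenCV 4.12 (cv2) and the standard library are available. Lean on these libraries where they do the work, as an engineer would, in place of code of your own. Each camera call takes 0.05 s, during which the arm holds its last target. There are 200 camera calls.

## Task

First press the open orange hinged cover of the lamp driver down until it snaps shut and stays shut by itself. Then take the glass cell with the blue cap out of its rack, gripping it by its two frosted faces only and never touching its clear windows with the fingers, and hold it upright in the middle of the gap between the lamp tube and the detector tube, its long side in line with the light path so that the light goes through the middle of both clear windows. Finish while still holding it there, clear of everything but the fingers, and leave the other cells and the things on the bench where they are.

Things in the scene. Friction and masses are not known exactly. Their poses are not given: they have to be found in the camera images.
- driver: Lamp driver, a fixed white box with slotted sides and an orange top, 100 (x) x 64 (y) x 96 mm high. Origin on the table, below the middle of its width (the box spans x -45 to +55 mm); -x is its front, where the cover snaps, +x its back, where the cover is hinged. Position and yaw vary; it may stand to the left or right of the light bench.
- cover (a joint): Hinge angle of the orange cover, rad: 0 = shut, larger = front edge raised (starts 0.45 to 0.75; at most 1.0). It stays where it is when well open; let go between about 0.05 and 0.25 it springs part open again. Over the last 0.08 rad a bead in its lip rides over a sprung catch, taking 4 to 8 N pressed on its front half; pressed fully down (0) it stays shut by itself, within 0.02 rad.
- cover_hinge (a point): Point on the hinge axis of the cover, in the driver's frame at x +48, y 0, z 98 mm. The axis runs along the driver's y.
- cover_edge (a point): Middle of the front edge of the cover, on its upper face. The cover is a level plate when shut, 100 mm long from hinge to edge, 60 mm wide, 4 mm thick, its top then 102 mm above the table.
- rack: Fixed grey plastic rack, 70 (x) x 176 (y) x 16 mm high, with three slots in a row along its y, 64 mm apart, each 46.5 (x) x 16.5 (y) mm and 12 mm deep, a cell standing in each. Origin at the middle of its foot on the table. Position and yaw vary; it may stand to the left or right of the light bench, and which cell is in which slot varies.
- cell: The cell to take: glass with a blue cap, 42.5 (x) x 12.5 (y) x 45 mm high, 52 with the cap, 30 to 60 g. The long faces (+y, -y; 12.5 mm apart) are frosted matt white: grip there. The narrow ends (+x, -x) are the clear windows: keep off. Light is to pass along its x. Origin: middle of its foot, z up. Starts upright in a slot, x along the rack's x within a few degrees, foot 4 mm above the table.
- cell_mid (a point): Middle of the blue-capped cell's glass, 22.5 mm above its foot, the middle height of both windows. In the rack the upper 33 mm of the glass stand clear above the rack. The cap (36 x 8 mm) is narrower than the glass.
- bench: Fixed light bench: aluminium base 70 (x) x 240 (y) x 12 mm with two level tubes of 32 mm diameter in line along its y, on posts: the lamp tube (dark, red lens, at +y) and the detector tube (silver, dark blue lens, at -y), with an empty gap of 90 mm between them. Their common axis is the light path. Tube tops are 96 mm high. Origin at the middle of its foot. Position and yaw vary.
- light_path (a point): Middle of the gap between the two lenses, on the light path, 80 mm above the table; its axes are those of the bench, y along the light.
- cell_grey: Another glass cell just like cell (43 x 12.5 x 45 mm plus cap), but with a dark grey cap, in another slot of the rack. Leave it alone. Origin and axes as for cell.
- cell_orange: Another glass cell just like cell (43 x 12.5 x 45 mm plus cap), but with an orange cap, in another slot of the rack. Leave it alone. Origin and axes as for cell.
- mouse: Black computer mouse, 105 x 60 x 34 mm, on a mouse mat at the back of the table. Bystander. Origin at the middle of its foot.
- screwdriver: Screwdriver lying at the back of the table. Bystander.
- converter: Small aluminium converter box, 100 x 60 x 30 mm, at the back of the table. Bystander. Origin at the middle of its foot.
- screw_jar: Small jar with a white lid, 52 mm across, 70 mm high, at the back of the table. Bystander. Origin at the middle of its foot.
- heatsink: Black finned heat sink, 70 x 50 x 28 mm, near the robot. Bystander. Origin at the middle of its foot.
Not all that is in view belongs to the job. Leave any black or green look-alike of the driver alone.

How it is judged:
By the outcome, as a careful person would: the job done as asked, in the order asked, and still so for the second after the job is handed in, while the arm keeps its last pose, push and grip.
It also fails if it takes over 48 s, if anything falls off the work surface, if the arm or the gripper's body presses on something with over 40 N, if the wrist force passes 120 N, or if a joint passes its speed limit or range.

## Working session

There is one attempt and no reset: what is moved stays moved. The work goes in short steps, Python scripts to look and compute and a shell command to move; the robot and the scene stay as the last step left them, time stands still between calls to the robot, and variables do not carry over. Pictures are saved under pics/ and viewed, at most 12 in all, crops included, and the job is handed in when it is done.

```bash
mkdir -p pics; python3 - <<'E'
from bench import status, vision
import cv2,numpy as np
o=status.get_obs(); print({k:np.round(v,3).tolist() for k,v in o.items()})
a=[]
for n in("scene","side","wrist"):
    f=vision.grab_frame(n); cv2.imwrite(f"pics/{n}0.png",f["img"]); print(n,{k:(np.round(v,4).tolist()) for k,v in f.items() if k!="img"})
    np.savez(f"{n}0.npz",**f)
E
```

```text
{'clock': 0.0, 'joints': [-1.335, 0.478, 0.022, 1.556, -0.011, 1.109, -0.083], 'qvel': [0.0, 0.001, 0.002, -0.001, -0.001, -0.0, 0.001], 'tau': [-0.0, -59.646, 1.608, -28.119, 0.013, 0.01, -0.0], 'tcp_pos': [0.227, 0.635, 0.23], 'orientation': [-0.537, -3.095, 0.003], 'contact_force': [0.654, -0.163, -0.127], 'moment': [0.012, 0.021, -0.01], 'gripper_force': 0.0, 'grip_width': 0.085}
scene {'fovy': 45.3644, 'cx': 315.4135, 'cy': 251.5203, 'world_from_camera': [[-0.3544, -0.516, 0.7798, 1.6649], [0.9348, -0.2156, 0.2822, 0.407], [0.0225, 0.829, 0.5588, 0.8833], [0.0, 0.0, 0.0, 1.0]]}
side {'fovy': 45.9756, 'cx': 312.0627, 'cy': 236.1401, 'world_from_camera': [[0.9395, 0.2414, -0.2431, 0.2357], [-0.3426, 0.6519, -0.6765, -0.9409], [-0.0048, 0.7189, 0.6951, 1.0499], [0.0, 0.0, 0.0, 1.0]]}
wrist {'fovy': 70.6486, 'cx': 311.9919, 'cy': 235.7039, 'world_from_camera': [[0.3372, -0.8997, -0.2771, 0.1557], [0.9414, 0.3217, 0.1011, 0.6618], [-0.0018, -0.295, 0.9555, 0.3736], [0.0, 0.0, 0.0, 1.0]]}
```

View pics/scene0.png

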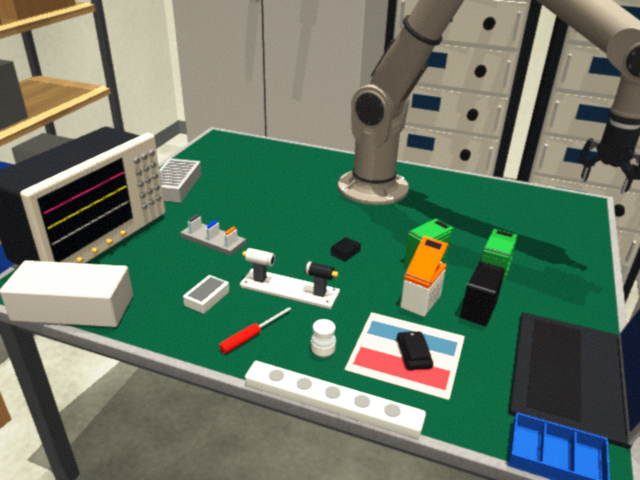

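View pics/side0.png

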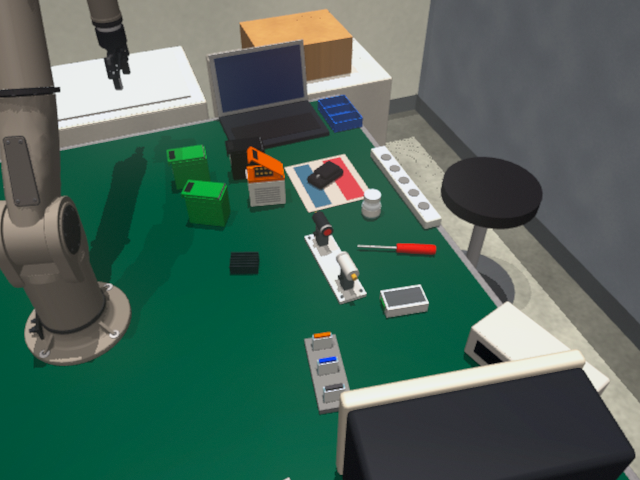

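The scene view shows the orange/white driver at about (425,275), the bench at (290,288) and the rack at (213,237), with the blue cap in the middle slot at (213,226). In the side view the driver is at (266,180), the bench at (335,262) and the blue cap at (327,360). I'll enlarge these areas next.

```bash
cat > h.py <<'E'
import numpy as np,cv2
from scipy.spatial.transform import Rotation as R
def load(n): return dict(np.load(n+".npz"))
def foc(f): return 240/np.tan(np.radians(float(f["fovy"]))/2)
def ray(f,u,v):
    T=f["world_from_camera"]; k=foc(f)
    d=T[:3,:3]@np.array([(u-f["cx"])/k,-(v-f["cy"])/k,-1]); return T[:3,3],d/np.linalg.norm(d)
def onz(f,u,v,z):
    o,d=ray(f,u,v); return o+d*(z-o[2])/d[2]
def tri(*fuv):
    A=np.zeros((3,3));b=np.zeros(3)
    L=[ray(*x) for x in fuv]
    for o,d in L: P=np.eye(3)-np.outer(d,d);A+=P;b+=P@o
    p=np.linalg.solve(A,b); return p,[round(1e3*np.linalg.norm((np.eye(3)-np.outer(d,d))@(p-o)),1) for o,d in L]
def proj(f,p):
    T=f["world_from_camera"];c=T[:3,:3].T@(np.asarray(p)-T[:3,3]);k=foc(f)
    return f["cx"]+k*c[0]/-c[2],f["cy"]-k*c[1]/-c[2]
def crop(f,x,y,w,h,W,H): return cv2.resize(f["img"][y:y+h,x:x+w],(W,H),interpolation=cv2.INTER_CUBIC)
E
python3 - <<'E'
from h import *
s,d=load("scene0"),load("side0")
m=np.vstack([np.hstack([crop(s,385,225,80,60+0,400,300),crop(d,225,140,80,60+0+15,400,300)]),
 np.hstack([crop(s,175,210,80,60-0,400,300),crop(d,290,320,80,100,400,300)])])
# driver scene crop needs taller
m[:300,:400]=crop(s,380,225,80,100,400,300)
cv2.imwrite("pics/m1.png",m)
m=np.hstack([crop(s,235,240,110,70,400,255),crop(d,295,205,80,100,400,500)[:255*2]if 0 else crop(d,295,205,80,100,400,255)])
cv2.imwrite("pics/m2.png",m)
E
```

```text
(no output)
```

View pics/m1.png

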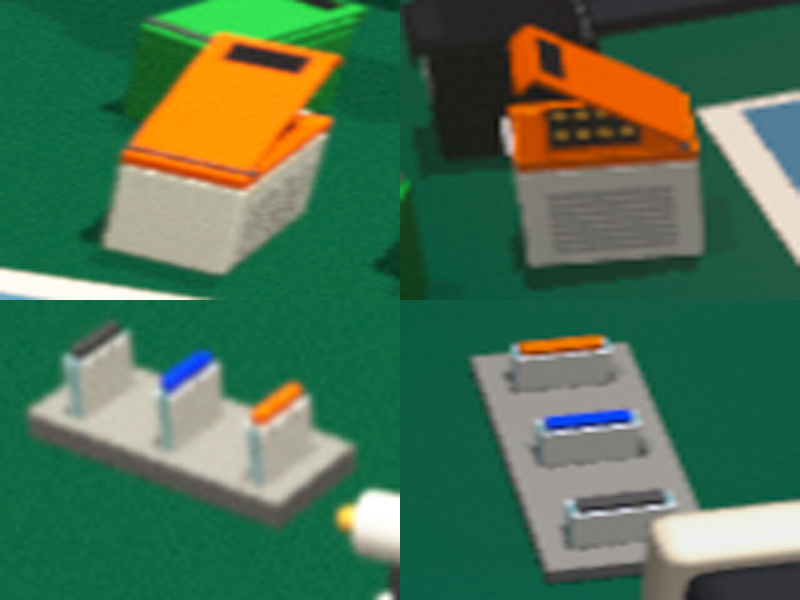

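View pics/m2.png

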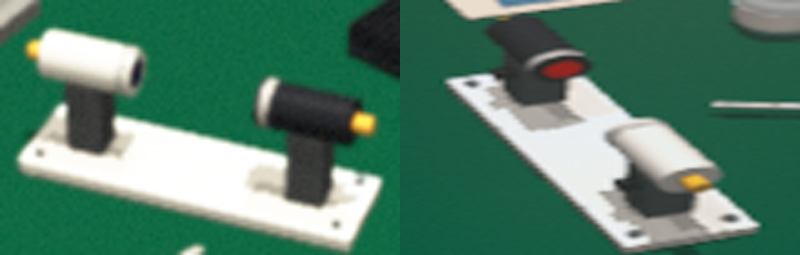

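```bash
python3 - <<'E'
from h import *
np.set_printoptions(precision=4,suppress=True)
s,d=load("scene0"),load("side0")
def P(t,*a): print(t,*a)
for t,f,u,v,z in [("drv back y?1",s,401,306.7,0),("drv back 2",s,424.4,316.3,0),("drv right front",s,441,295.7,0),("drv side front",d,251,206.2,0),("drv side back",d,285.6,203.7,0),
 ("topback1",s,404.4,277.7,.096),("topback2",s,429.6,287,.096),("topfront",s,446.4,265,.096),
 ("bench L",s,240,283,.012),("bench L2",s,251,268.3,.012),("bench R",s,340,289.4,.012),("bench R2",s,331.3,304.5,.012),
 ("bench sideA",d,304,236.4,.012),("bench sideB",d,340,301,.012),("bench sideC",d,366.6,293,.012),
 ("rack L",s,181,232.4,.016),("rack RT",s,246,240,.016),("rack near",s,231,253,.016),("rack s1",d,304,339,.016),("rack s2",d,336,335,.016),("rack s3",d,319,410.7,.016)]: P(t,onz(f,u,v,z)[:2])
P("edge? (L/R)",onz(s,425,236,.14),onz(s,448,246.7,.14))
for c in("blue",):
  uv=[]
  for f,(x,y,w,h) in((s,(170,210,90,50)),(d,(290,320,80,90))):
    im=f["img"][y:y+h,x:x+w].astype(int); m=(im[...,0]>120)&(im[...,1]<110)&(im[...,2]<90)
    ys,xs=np.nonzero(m); uv.append((f,xs.mean()+x,ys.mean()+y)); 
    b=cv2.minAreaRect(np.c_[xs+x,ys+y].astype(np.float32)); print(len(xs),uv[-1][1:],b)
  P("blue cap",tri(*uv))
uv=[(s,(240+136)/1,0)]
# lens discs: scene crop px -> full
q=lambda x,y:(235+x/3.636,240+y/3.643); w=lambda x,y:(295+(x-400)/5,205+y/2.55)
P("det lens edge top/bot",onz(s,*q(130,45),.096)[:2],onz(s,*q(130,96),.064)[:2])
P("lamp lens top/bot",onz(s,*q(270,80),.096)[:2],onz(s,*q(268,128),.064)[:2])
P("side lamp lens c",onz(d,*w(562,68),.08)[:2]); P("yellow lamp",tri((s,*q(365,124)))if 0 else onz(s,*q(368,124),.08)[:2],"yellow det",onz(s,*q(33,48),.08)[:2])
E
```

```text
drv back y?1 [0.5758 0.2371]
drv back 2 [0.5896 0.2973]
drv right front [0.4956 0.3195]
drv side front [0.4828 0.2553]
drv side back [0.5779 0.2315]
topback1 [0.588  0.2378]
topback2 [0.6008 0.2991]
topfront [0.4992 0.3192]
bench L [ 0.6532 -0.1572]
bench L2 [ 0.5861 -0.1596]
bench R [0.5824 0.0827]
bench R2 [0.6462 0.0824]
bench sideA [0.5785 0.0757]
bench sideB [ 0.5851 -0.1604]
bench sideC [ 0.654  -0.1596]
rack L [ 0.5105 -0.4146]
rack RT [ 0.4753 -0.2289]
rack near [ 0.5483 -0.2372]
rack s1 [ 0.4684 -0.2361]
rack s2 [ 0.5388 -0.2506]
rack s3 [ 0.4388 -0.4096]
edge? (L/R) [0.4615 0.2539 0.14  ] [0.4873 0.3143 0.14  ]
41 (np.float64(211.8048780487805), np.float64(223.0731707317073)) ((211.8076629638672, 222.96151733398438), (3.605551242828369, 10.816654205322266), 56.3099365234375)
71 (np.float64(326.9577464788732), np.float64(359.4366197183099)) ((327.0, 359.5), (4.274373531341553, 16.604297637939453), 80.53767395019531)
blue cap (array([ 0.4871, -0.3265,  0.0542]), [np.float64(0.3), np.float64(0.3)])
det lens edge top/bot [ 0.6116 -0.09  ] [ 0.6246 -0.0848]
lamp lens top/bot [0.6135 0.0116] [0.6227 0.0144]
side lamp lens c [0.6162 0.0049]
yellow lamp [0.6141 0.0807] yellow det [ 0.619  -0.1595]
```

```bash
cat >> h.py <<'E'
def plan(x,y,z,ty=None):
    "dp in tool axes and turn about tool z to bring TCP to xyz, tool down, tool y axis along world yaw ty (deg, mod 180)"
    from bench import status
    o=status.get_obs(); M=R.from_rotvec(o["orientation"]).as_matrix()
    print("tool x",M[:,0].round(3),"y",M[:,1].round(3),"z",M[:,2].round(3),"j",np.round(o["joints"],2),"t",o["clock"])
    print("dp",(M.T@(np.array([x,y,z])-o["tcp_pos"])).round(4))
    if ty is not None:
        c=np.degrees(np.arctan2(M[1,1],M[0,1])); e=(ty-c+90)%180-90
        Y=np.array([np.cos(np.radians(c+e)),np.sin(np.radians(c+e)),0]);Z=np.array([0,0,-1.]);T=np.c_[np.cross(Y,Z),Y,Z]
        print("delta_rot",R.from_matrix(M.T@T).as_rotvec().round(4))
E
python3 -c "
from h import *
plan(.507,.283,.235)"
```

```text
tool x [-0.941  0.337 -0.   ] y [ 0.337  0.941 -0.001] z [-0.    -0.001 -1.   ] j [-1.34  0.48  0.02  1.56 -0.01  1.11 -0.08] t 0.15
dp [-0.3819 -0.2372 -0.0041]
```

```bash
python3 -m handwheel '[{"dp":[-0.05,-0.031,0],"delta_rot":[0,0,0]},{"dp":[-0.1,-0.062,0],"delta_rot":[0,0,0]},{"dp":[-0.15,-0.093,0],"delta_rot":[0,0,0]},{"dp":[-0.2,-0.124,0],"delta_rot":[0,0,0]},{"dp":[-0.25,-0.155,0],"delta_rot":[0,0,0]},{"dp":[-0.3,-0.186,0],"delta_rot":[0,0,0]},{"dp":[-0.35,-0.217,0],"delta_rot":[0,0,0]},{"dp":[-0.382,-0.237,0],"delta_rot":[0,0,0]},{"dp":[-0.382,-0.237,0],"delta_rot":[0,0,0]},{"dp":[-0.382,-0.237,0],"delta_rot":[0,0,0]}]' 0 40; python3 - <<'E'
from h import *
from bench import vision
for n in("scene","side","wrist"):
    f=vision.grab_frame(n); np.savez(n+"1.npz",**f)
s,d,w=load("scene1"),load("side1"),load("wrist1")
cv2.imwrite("pics/m3.png",np.hstack([w["img"],np.vstack([crop(s,370,190,100,150,160,240),crop(d,215,80,100,150,160,240)])]))
plan(.507,.283,.16)
E
```

```text
clock: 1.4
tcp_pos: [0.5066, 0.2844, 0.2311]
orientation: [-0.536, -3.095, -0.0]
contact_force: [-0.7, -0.2, 0.1]
grip_width: 0.0002
gripper_force: 0.0
tool x [-0.942  0.335  0.001] y [0.335 0.942 0.   ] z [-0.001  0.    -1.   ] j [-0.75  0.32  0.16  1.8  -0.06  1.03  0.67] t 1.55
dp [-0.0015 -0.0018  0.0712]
```

View pics/m3.png

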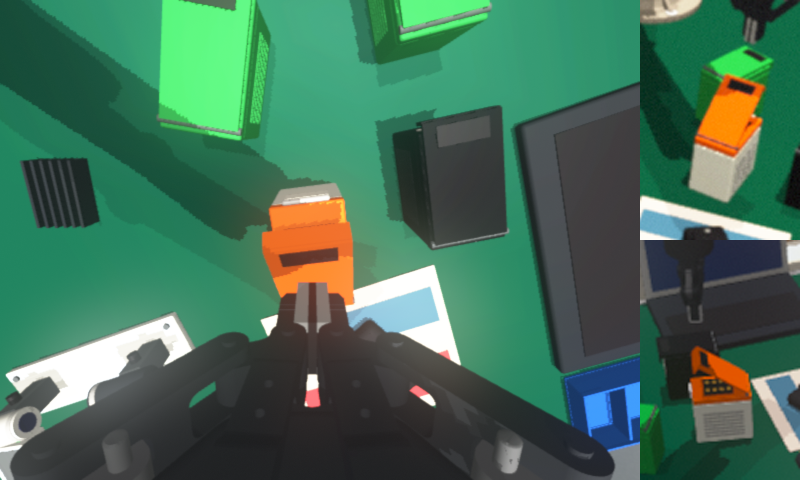

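The fingers are shut and above the cover. In the wrist view its front edge runs from (262,233) to (352,223).

```bash
python3 - <<'E'
from h import *
w=load("wrist1"); s=load("scene1")
print(tri((w,262,233),(s,448,246.7)),tri((w,352,223),(s,425,236)),tri((w,262,233),(s,425,236)))
for z in(.1,.15):print(proj(w,(.507,.283,z)))
E
```

```text
(array([0.48713467, 0.28598369, 0.14763196]), [np.float64(29.3), np.float64(29.3)]) (array([0.49934087, 0.28801459, 0.16524234]), [np.float64(29.1), np.float64(29.1)]) (array([0.48517473, 0.25722594, 0.15452291]), [np.float64(0.4), np.float64(0.4)])
(np.float64(308.8763049049363), np.float64(228.18585940791877))
(np.float64(308.2468246600519), np.float64(247.656863519598))
```

```bash
python3 -m handwheel '[{"dp":[0,0,0.04],"delta_rot":[0,0,0]},{"dp":[0,0,0.07],"delta_rot":[0,0,0]},{"dp":[0,0,0.08],"delta_rot":[0,0,0]},{"dp":[0,0,0.09],"delta_rot":[0,0,0]},{"dp":[0,0,0.1],"delta_rot":[0,0,0]},{"dp":[0,0,0.11],"delta_rot":[0,0,0]},{"dp":[0,0,0.118],"delta_rot":[0,0,0]},{"dp":[0,0,0.124],"delta_rot":[0,0,0]},{"dp":[0,0,0.128],"delta_rot":[0,0,0]},{"dp":[0,0,0.128],"delta_rot":[0,0,0]}]'
```

```text
clock: 2.8
tcp_pos: [0.5073, 0.2834, 0.103]
orientation: [0.537, 3.095, -0.001]
contact_force: [0.5, -0.6, 0.1]
grip_width: -0.0005
gripper_force: 0.0
```

```bash
python3 -m handwheel '[{"dp":[0,0,0.003],"delta_rot":[0,0,0]},{"dp":[0,0,0.005],"delta_rot":[0,0,0]},{"dp":[0,0,0.005],"delta_rot":[0,0,0]}]'
```

```text
clock: 3.18
tcp_pos: [0.5077, 0.2837, 0.099]
orientation: [0.538, 3.095, 0.001]
contact_force: [-2.2, -0.5, 7.6]
grip_width: -0.0003
gripper_force: 3.6
```

```bash
python3 -m handwheel '[{"dp":[0,0,0.002],"delta_rot":[0,0,0]},{"dp":[0,0,0.004],"delta_rot":[0,0,0]},{"dp":[0,0,0.004],"delta_rot":[0,0,0]}]'
```

```text
clock: 3.55
tcp_pos: [0.5078, 0.2838, 0.0961]
orientation: [0.538, 3.095, 0.002]
contact_force: [-5.4, -1.5, 16.6]
grip_width: 0.0001
gripper_force: 8.3
```

```bash
python3 - <<'E'
from h import *
from bench import vision
for n in("scene","side","wrist"):
    f=vision.grab_frame(n); np.savez(n+"2.npz",**f)
s,d,w=load("scene2"),load("side2"),load("wrist2")
cv2.imwrite("pics/m4.png",np.hstack([crop(w,200,130,220,220,400,400),np.vstack([crop(s,390,210,80,60*1+0,260,200),crop(d,235,120,80,60*1+30,260,200)])]))
E
```

```text
(no output)
```

View pics/m4.png

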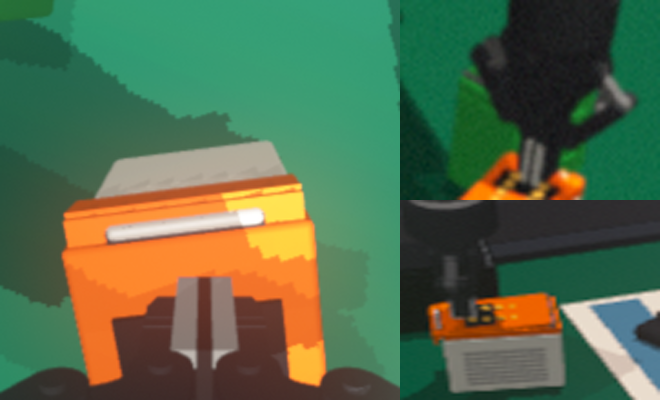

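The fingers hide most of the cover in the wrist view, so I can't tell whether it is shut. I'll zoom into the fixed cameras.

```bash
python3 - <<'E'
from h import *
s,d,w=load("scene2"),load("side2"),load("wrist2")
cv2.imwrite("pics/m5.png",np.hstack([crop(s,395,235,60,90,400,600),crop(d,235,140,60,90,400,600)]))
E
```

```text
(no output)
```

View pics/m5.png

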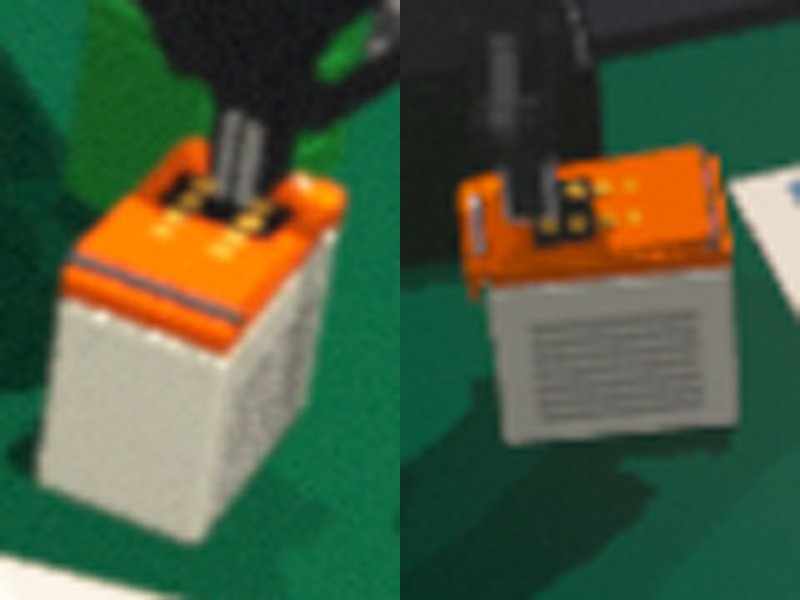

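The cover is pressed fully down, past level, with the bay's dots showing through it. I'll lift off and check that it stays shut.

```bash
python3 -m handwheel '[{"dp":[0,0,-0.01],"delta_rot":[0,0,0]},{"dp":[0,0,-0.03],"delta_rot":[0,0,0]},{"dp":[0,0,-0.08],"delta_rot":[0,0,0]},{"dp":[0,0,-0.13],"delta_rot":[0,0,0]},{"dp":[0,0,-0.15],"delta_rot":[0,0,0]},{"dp":[0,0,-0.15],"delta_rot":[0,0,0]}]' 0.5; python3 - <<'E'
from h import *
from bench import vision
for n in("scene","side","wrist"):
    f=vision.grab_frame(n); np.savez(n+"3.npz",**f)
s,d,w=load("scene3"),load("side3"),load("wrist3")
cv2.imwrite("pics/m6.png",np.hstack([crop(s,395,225,60,90,267,400),crop(d,235,130,60,90,267,400),crop(w,240,170,140,210,266,400)]))
# prediction of where the shut front edge corners would be (z=.102)
o=np.array([.5315,.278]);X=np.array([.978,-.208]);Y=np.array([.208,.978])
for y in(-.03,.03):
    p=np.r_[o-.052*X+y*Y,.102]; print([np.round(proj(f,p),1) for f in(s,d,w)])
plan(.487,-.326,.2,80)
E
```

```text
clock: 4.45
tcp_pos: [0.5082, 0.2841, 0.2459]
orientation: [0.537, 3.093, 0.004]
contact_force: [0.6, -0.1, -0.6]
grip_width: 0.0421
gripper_force: 0.0
[array([424.2, 252.2]), array([244.6, 177.4]), array([271.9, 197.9])]
[array([447.2, 260.1]), array([243.4, 164.2]), array([342.2, 188.4])]
tool x [-0.941  0.337  0.001] y [ 0.337  0.941 -0.002] z [-0.002 -0.001 -1.   ] j [-0.75  0.31  0.17  1.78 -0.06  1.05  0.67] t 4.6
dp [-0.187  -0.58    0.0436]
delta_rot [-0.0019 -0.0015 -0.1692]
```

View pics/m6.png

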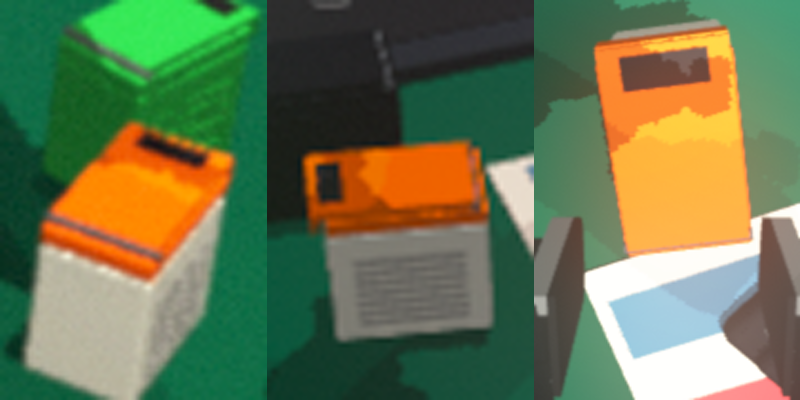

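The cover sits level and shut in all three views, with its edges where I predicted. Next is the rack.

```bash
python3 -m handwheel '[{"dp":[-0.017,-0.052,0],"delta_rot":[0,0,0]},{"dp":[-0.034,-0.105,0],"delta_rot":[0,0,0]},{"dp":[-0.051,-0.158,0],"delta_rot":[0,0,0]},{"dp":[-0.068,-0.211,0],"delta_rot":[0,0,0]},{"dp":[-0.085,-0.264,0],"delta_rot":[0,0,-0.03]},{"dp":[-0.102,-0.317,0],"delta_rot":[0,0,-0.06]},{"dp":[-0.119,-0.37,0],"delta_rot":[0,0,-0.09]},{"dp":[-0.136,-0.423,0],"delta_rot":[0,0,-0.12]},{"dp":[-0.153,-0.476,0.01],"delta_rot":[0,0,-0.169]},{"dp":[-0.17,-0.529,0.02],"delta_rot":[0,0,-0.169]},{"dp":[-0.187,-0.58,0.03],"delta_rot":[0,0,-0.169]},{"dp":[-0.187,-0.58,0.03],"delta_rot":[0,0,-0.169]}]' 0.5; python3 -m handwheel '[{"dp":[0,0,0],"delta_rot":[0,0,0]},{"dp":[0,0,0],"delta_rot":[0,0,0]},{"dp":[0,0,0],"delta_rot":[0,0,0]}]'; python3 - <<'E'
from h import *
from bench import vision
f=vision.grab_frame("wrist"); np.savez("wrist4.npz",**f)
im=f["img"].astype(int)
m=((im[...,0]>110)&(im[...,0]>im[...,1]+60)&(im[...,0]>im[...,2]+60)).astype(np.uint8)
n,l,st,c=cv2.connectedComponentsWithStats(m)
for i in range(1,n):
  if st[i,4]>100:
    p=np.argwhere(l==i)[:,::-1].astype(np.float32); print(st[i],c[i],cv2.minAreaRect(p))
    bx=cv2.boxPoints(cv2.minAreaRect(p)); print([onz(f,*q,.056)[:2].round(4).tolist() for q in bx],onz(f,*c[i],.056))
cv2.imwrite("pics/m7.png",f["img"])
plan(.487,-.326,.2,80)
E
```

```text
clock: 6.1
tcp_pos: [0.4848, -0.33, 0.212]
orientation: [-0.286, -3.124, 0.003]
contact_force: [-0.3, -0.1, 0.4]
grip_width: 0.0428
gripper_force: 0.0
clock: 6.48
tcp_pos: [0.4884, -0.3241, 0.2144]
orientation: [0.271, 3.13, 0.001]
contact_force: [1.1, -1.0, 0.8]
grip_width: 0.0428
gripper_force: 0.0
[306 198   8  38 301] [309.53488372 216.3255814 ] ((309.5, 216.5), (37.0, 7.0), 90.0)
[[0.4692, -0.3251], [0.4702, -0.3189], [0.5046, -0.3248], [0.5035, -0.3313]] [ 0.48643213 -0.32489547  0.056     ]
tool x [-0.985  0.172 -0.   ] y [0.172 0.985 0.   ] z [ 0.  0. -1.] j [ 0.11  0.37  0.47  1.82 -0.2   1.    2.06] t 6.525
dp [ 0.001  -0.0019  0.0145]
delta_rot [0.0004 0.0004 0.0016]
```

View pics/m7.png

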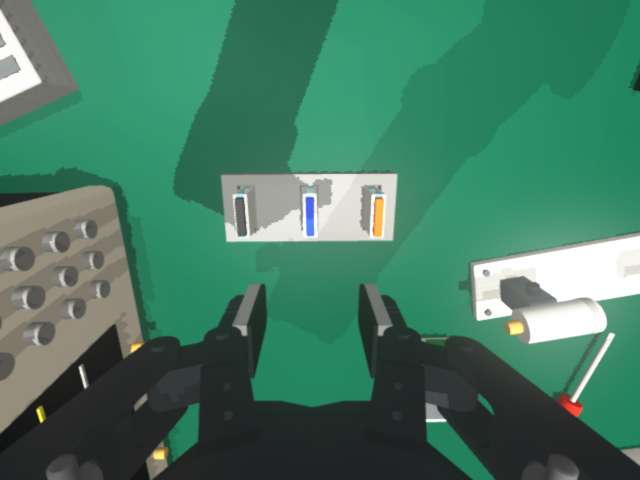

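The wrist view shows the blue cap at (309,216), in line with the tool's x, with the fingers straddling its line. I'll check the scope's clearance and the offset.

```bash
python3 - <<'E'
from h import *
f=load("wrist4")
for z in(.1,.2,.25):print(onz(f,120,235,z)[:2],onz(f,140,350,z)[:2])
plan(.4867,-.3255,.022,80.2)
E
```

```text
[ 0.46487701 -0.47384224] [ 0.57010627 -0.4923152 ]
[ 0.44486666 -0.41023724] [ 0.50923679 -0.4215374 ]
[ 0.43486148 -0.37843475] [ 0.47880205 -0.3861485 ]
tool x [-0.985  0.172 -0.   ] y [0.172 0.985 0.   ] z [ 0.  0. -1.] j [ 0.11  0.37  0.47  1.82 -0.2   1.    2.06] t 6.525
dp [ 0.0015 -0.0015  0.1925]
delta_rot [ 0.0004  0.0004 -0.0019]
```

```bash
python3 -m handwheel '[{"dp":[0.001,-0.001,0.04],"delta_rot":[0,0,0]},{"dp":[0.001,-0.001,0.08],"delta_rot":[0,0,0]},{"dp":[0.001,-0.001,0.11],"delta_rot":[0,0,0]},{"dp":[0.001,-0.001,0.12],"delta_rot":[0,0,0]},{"dp":[0.001,-0.001,0.12],"delta_rot":[0,0,0]},{"dp":[0.001,-0.001,0.12],"delta_rot":[0,0,0]}]'; python3 - <<'E'
from h import *
from bench import vision
f=vision.grab_frame("wrist"); np.savez("wrist5.npz",**f)
im=f["img"].astype(int)
m=((im[...,0]>110)&(im[...,0]>im[...,1]+60)&(im[...,0]>im[...,2]+60)).astype(np.uint8)
n,l,st,c=cv2.connectedComponentsWithStats(m)
for i in range(1,n):
  if st[i,4]>200:
    p=np.argwhere(l==i)[:,::-1].astype(np.float32); print(st[i],c[i],cv2.minAreaRect(p)); print(onz(f,*c[i],.056))
plan(.4867,-.3255,.022,80.2)
E
```

```text
clock: 7.28
tcp_pos: [0.4876, -0.3268, 0.0957]
orientation: [0.274, 3.127, -0.001]
contact_force: [-0.0, 0.1, -0.2]
grip_width: 0.0424
gripper_force: 0.0
[307 236  14  60 758] [313.15963061 265.15963061] ((313.16339111328125, 265.5068664550781), (59.212154388427734, 12.752446174621582), 88.83085632324219)
[ 0.48601448 -0.32480588  0.056     ]
tool x [-0.985  0.174 -0.002] y [ 0.174  0.985 -0.001] z [ 0.002 -0.001 -1.   ] j [ 0.17  0.52  0.41  1.91 -0.29  0.77  2.14] t 7.325
dp [0.0012 0.0012 0.0737]
delta_rot [-0.0006  0.0024 -0.0037]
```

```bash
python3 -m handwheel '[{"dp":[0.001,0.0015,0.03],"delta_rot":[0,0,0]},{"dp":[0.0015,0.0015,0.06],"delta_rot":[0,0,0]},{"dp":[0.0015,0.0015,0.072],"delta_rot":[0,0,0]},{"dp":[0.0015,0.0015,0.072],"delta_rot":[0,0,0]},{"dp":[0.0015,0.0015,0.072],"delta_rot":[0,0,0]}]' && python3 -m handwheel '[{"dp":[0,0,0],"delta_rot":[0,0,0]},{"dp":[0,0,0],"delta_rot":[0,0,0]},{"dp":[0,0,0],"delta_rot":[0,0,0]},{"dp":[0,0,0],"delta_rot":[0,0,0]},{"dp":[0,0,0],"delta_rot":[0,0,0]},{"dp":[0,0,0],"delta_rot":[0,0,0]}]' 0 30
```

```text
clock: 7.95
tcp_pos: [0.4862, -0.3251, 0.0235]
orientation: [0.274, 3.128, -0.001]
contact_force: [-0.3, 0.5, 0.1]
grip_width: 0.043
gripper_force: 0.0
clock: 8.7
tcp_pos: [0.4859, -0.3248, 0.023]
orientation: [0.274, 3.128, -0.0]
contact_force: [-0.8, -0.1, 5.8]
grip_width: 0.0119
gripper_force: 32.6
```

```bash
python3 -m handwheel '[{"dp":[0,0,-0.003],"delta_rot":[0,0,0]},{"dp":[0,0,-0.01],"delta_rot":[0,0,0]},{"dp":[0,0,-0.02],"delta_rot":[0,0,0]},{"dp":[0,0,-0.035],"delta_rot":[0,0,0]},{"dp":[0,0,-0.06],"delta_rot":[0,0,0]},{"dp":[0,0,-0.09],"delta_rot":[0,0,0]},{"dp":[0,0,-0.12],"delta_rot":[0,0,0]},{"dp":[0,0,-0.145],"delta_rot":[0,0,0]},{"dp":[0,0,-0.155],"delta_rot":[0,0,0]},{"dp":[0,0,-0.155],"delta_rot":[0,0,0]}]'; python3 - <<'E'
from h import *
from bench import vision
for n in("scene","side","wrist"):
    f=vision.grab_frame(n); np.savez(n+"6.npz",**f)
np.set_printoptions(precision=4,suppress=True)
# bench from earlier scene/side corners: fit
A=np.array([[.6532,-.1572],[.654,-.1596],[.6497,.0824]]);B=np.array([[.5861,-.1596],[.5851,-.1604],[.5824,.0827],[.5785,.0757]])
plan(.617,-.038,.18,180)
E
```

```text
clock: 9.95
tcp_pos: [0.4857, -0.3246, 0.1779]
orientation: [0.274, 3.128, -0.0]
contact_force: [0.1, 0.1, -0.2]
grip_width: 0.0124
gripper_force: 31.7
tool x [-0.985  0.174  0.002] y [0.174 0.985 0.001] z [-0.002  0.001 -1.   ] j [ 0.13  0.41  0.46  1.86 -0.23  0.92  2.09] t 10.1
dp [-0.0804  0.3047 -0.0037]
delta_rot [-0.0008 -0.0019  1.3961]
```

```bash
python3 -m handwheel '[{"dp":[-0.003,0.01,-0.006],"delta_rot":[0,0,-0.1]},{"dp":[-0.01,0.04,-0.012],"delta_rot":[0,0,-0.26]},{"dp":[-0.018,0.07,-0.015],"delta_rot":[0,0,-0.42]},{"dp":[-0.026,0.1,-0.015],"delta_rot":[0,0,-0.58]},{"dp":[-0.034,0.13,-0.015],"delta_rot":[0,0,-0.74]},{"dp":[-0.042,0.16,-0.015],"delta_rot":[0,0,-0.9]},{"dp":[-0.05,0.19,-0.015],"delta_rot":[0,0,-1.06]},{"dp":[-0.058,0.22,-0.015],"delta_rot":[0,0,-1.22]},{"dp":[-0.066,0.25,-0.015],"delta_rot":[0,0,-1.38]},{"dp":[-0.074,0.28,-0.015],"delta_rot":[0,0,-1.54]},{"dp":[-0.08,0.3,-0.015],"delta_rot":[0,0,-1.68]},{"dp":[-0.081,0.305,-0.015],"delta_rot":[0,0,-1.745]}]'; python3 -m handwheel '[{"dp":[0,0,0],"delta_rot":[0,0,0]},{"dp":[0,0,0],"delta_rot":[0,0,0]},{"dp":[0,0,0],"delta_rot":[0,0,0]}]'; python3 - <<'E'
from h import *
from bench import vision
for n in("scene","side","wrist"):
    f=vision.grab_frame(n); np.savez(n+"7.npz",**f)
s,d,w=load("scene7"),load("side7"),load("wrist7")
cv2.imwrite("pics/m8.png",np.hstack([w["img"],np.vstack([crop(s,235,200,110,110,160,240),crop(d,290,150,90,150,160,240)])]))
plan(.617,-.038,.18,180)
E
```

```text
clock: 11.6
tcp_pos: [0.6183, -0.0358, 0.1913]
orientation: [-2.227, 2.215, 0.003]
contact_force: [-0.8, -1.4, -0.7]
grip_width: 0.0121
gripper_force: 31.7
clock: 11.98
tcp_pos: [0.618, -0.0389, 0.192]
orientation: [2.219, -2.223, 0.0]
contact_force: [0.1, 0.3, -0.9]
grip_width: 0.0119
gripper_force: 31.7
tool x [-0.001 -1.     0.   ] y [-1.     0.001  0.   ] z [-0. -0. -1.] j [ 0.22  0.45 -0.34  1.71  0.17  1.01  2.95] t 12.125
dp [-0.0003  0.0012  0.0123]
delta_rot [ 0.     -0.0004 -0.0008]
```

View pics/m8.png

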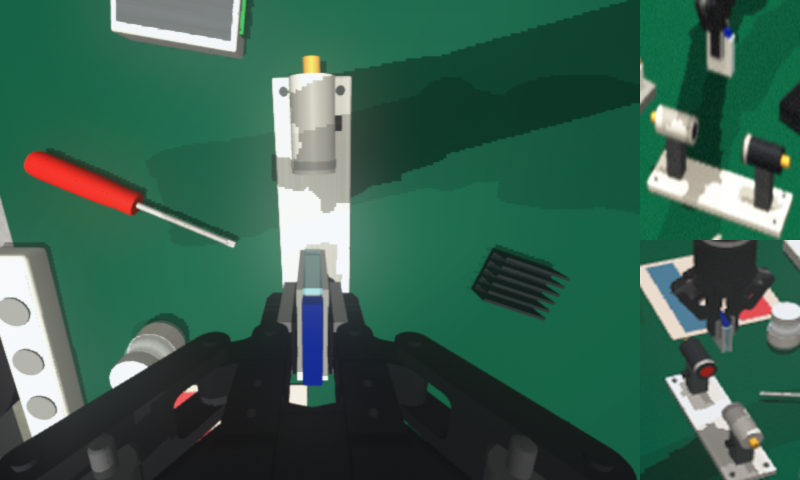

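The wrist view shows the cell held, with the blue cap at (312,340), above the bench. The detector tube is at (290–335, 72–170) and the base edges are at x≈273–283 and 350. Joint 7 is near its limit, so I'll turn the hand half a turn after measuring the bench here.

```bash
python3 - <<'E'
from h import *
np.set_printoptions(precision=4,suppress=True)
w=load("wrist7")
g=cv2.cvtColor(w["img"],cv2.COLOR_BGR2HSV).astype(int)
# base edges: green->white transitions per row
L=[];Rr=[];tl=[];tr=[]
nb=lambda v,u:not(35<g[v,u,0]<95 and g[v,u,1]>90)
for v in range(85,240,5):
    u=310
    a=u
    while nb(v,a) and a>200:a-=1
    b=u
    while nb(v,b) and b<420:b+=1
    L.append(onz(w,a+.5,v,.012)[:2]);Rr.append(onz(w,b-.5,v,.012)[:2])
    if v in(85,130,180,210,235):print(v,a,b)
def fit(P):
    P=np.array(P);
    return P
L,Rr=fit(L),fit(Rr)
for n,P in(("L",L),("R",Rr)):
    x=np.median(P[:,0]); k=abs(P[:,0]-x)<.006; c=np.polyfit(P[k,1],P[k,0],1); print(n,k.sum(),"slope x/y",c[0],"x at y=-.038",np.polyval(c,-.038))
print("far corners",onz(w,273,78,.012)[:2],onz(w,351,77,.012)[:2])
print("tube sides at lens",onz(w,290,165,.08)[:2],onz(w,335,165,.08)[:2],"far",onz(w,291,76,.08)[:2],onz(w,334,76,.08)[:2],"yellow",onz(w,312,60,.08)[:2])
print("lens end top",onz(w,313,173,.09)[:2],onz(w,313,173,.096)[:2])
# red and blue-lens / yellow knobs in scene & side at 3 epochs
for n in("scene7","side7"):
    f=load(n);h=cv2.cvtColor(f["img"],cv2.COLOR_BGR2HSV).astype(int)
    m=((h[...,0]>18)&(h[...,0]<30)&(h[...,1]>130)&(h[...,2]>110)).astype(np.uint8)
    k,l,st,c=cv2.connectedComponentsWithStats(m)
    for i in range(1,k):
        if st[i,4]>6 and 230<c[i][0]<380 and 200<c[i][1]<310:print(n,"yellow",c[i],st[i,4])
    m=(((h[...,0]<6)|(h[...,0]>174))&(h[...,1]>150)).astype(np.uint8)
    k,l,st,c=cv2.connectedComponentsWithStats(m)
    for i in range(1,k):
        if st[i,4]>6 and 300<c[i][0]<350 and 205<c[i][1]<260:print(n,"red",c[i],st[i])
E
```

```text
85 270 353
130 272 359
180 272 367
210 276 351
235 278 351
L 31 slope x/y -0.017026641990724577 x at y=-.038 0.6520334812770768
R 23 slope x/y 0.0003204153873342043 x at y=-.038 0.5780940705905878
far corners [ 0.6512 -0.157 ] [ 0.583  -0.1577]
tube sides at lens [ 0.6336 -0.0886] [ 0.6002 -0.0886] far [ 0.6316 -0.1489] [ 0.602  -0.1489] yellow [ 0.6172 -0.1588]
lens end top [ 0.6166 -0.0839] [ 0.6166 -0.0846]
scene7 yellow [243.4 253.2] 10
scene7 yellow [334.4688 273.3438] 32
side7 yellow [353.64 276.44] 25
side7 red [327.1579 231.8158] [324 229   8   7  38]
```

```bash
python3 -m handwheel '[{"dp":[0,0,0],"delta_rot":[0,0,0.1]},{"dp":[0,0,0],"delta_rot":[0,0,0.27]},{"dp":[0,0,0],"delta_rot":[0,0,0.44]},{"dp":[0,0,0],"delta_rot":[0,0,0.61]},{"dp":[0,0,0],"delta_rot":[0,0,0.78]},{"dp":[0,0,0],"delta_rot":[0,0,0.95]},{"dp":[0,0,0],"delta_rot":[0,0,1.12]},{"dp":[0,0,0],"delta_rot":[0,0,1.29]},{"dp":[0,0,0],"delta_rot":[0,0,1.45]},{"dp":[0,0,0],"delta_rot":[0,0,1.57]},{"dp":[0,0,0],"delta_rot":[0,0,1.57]}]'; python3 -m handwheel '[{"dp":[0,0,0],"delta_rot":[0,0,0.1]},{"dp":[0,0,0],"delta_rot":[0,0,0.27]},{"dp":[0,0,0],"delta_rot":[0,0,0.44]},{"dp":[0,0,0],"delta_rot":[0,0,0.61]},{"dp":[0,0,0],"delta_rot":[0,0,0.78]},{"dp":[0,0,0],"delta_rot":[0,0,0.95]},{"dp":[0,0,0],"delta_rot":[0,0,1.12]},{"dp":[0,0,0],"delta_rot":[0,0,1.29]},{"dp":[0,0,0],"delta_rot":[0,0,1.45]},{"dp":[0,0,0],"delta_rot":[0,0,1.57]},{"dp":[0,0,0],"delta_rot":[0,0,1.57]}]'
```

```text
clock: 13.5
tcp_pos: [0.6183, -0.038, 0.1925]
orientation: [-0.002, 3.141, -0.0]
contact_force: [-0.3, 0.1, -1.3]
grip_width: 0.0121
gripper_force: 31.7
clock: 14.88
tcp_pos: [0.6183, -0.038, 0.1923]
orientation: [2.216, 2.226, -0.0]
contact_force: [-0.2, -0.1, -1.0]
grip_width: 0.012
gripper_force: 31.7
```

```bash
python3 - <<'E'
from h import *
from bench import vision
for n in("scene","side","wrist"):
    f=vision.grab_frame(n); np.savez(n+"8.npz",**f)
s,d,w=load("scene8"),load("side8"),load("wrist8")
big=np.hstack([crop(w,230,40,160,320,300,600),np.vstack([crop(s,235,190,110,110,300,300),crop(d,290,150,90,150,300,300)])])
cv2.imwrite("pics/m9.png",big)
plan(.617,-.038,.0765,0)
E
```

```text
tool x [-0.004  1.     0.   ] y [1.    0.004 0.   ] z [ 0.  0. -1.] j [-0.29  0.44  0.33  1.75 -0.17  0.98  0.11] t 15.025
dp [ 0.0002 -0.0013  0.1158]
delta_rot [ 0.0001 -0.0001  0.0042]
```

View pics/m9.png

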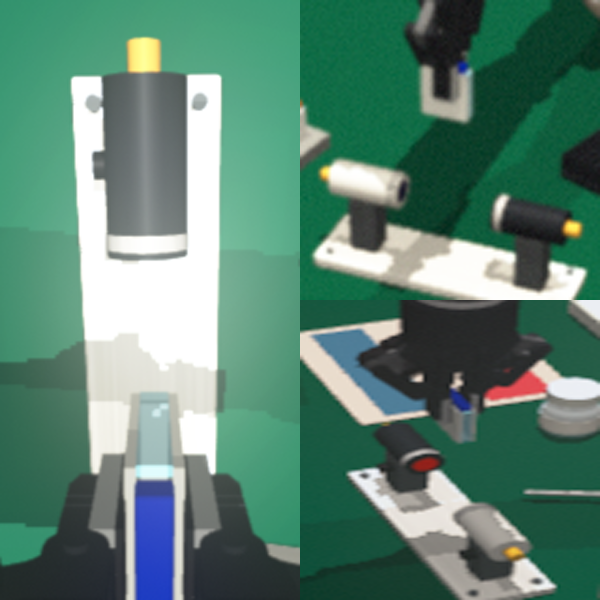

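```bash
python3 - <<'E'
from h import *
np.set_printoptions(precision=4,suppress=True)
s,d,w=load("scene8"),load("side8"),load("wrist8")
c=lambda x,y:(230+x/1.875,40+y/1.875)
print("corners",onz(w,*c(72,77),.012)[:2],onz(w,*c(220,76),.012)[:2])
print("base edges near",onz(w,*c(92,460),.012)[:2],onz(w,*c(215,460),.012)[:2])
print("lamp tube far",onz(w,*c(105,78),.08)[:2],onz(w,*c(187,78),.08)[:2],"near",onz(w,*c(106,235),.08)[:2],onz(w,*c(188,235),.08)[:2])
print("lens end top",onz(w,*c(147,250),.096)[:2],onz(w,*c(147,258),.09)[:2])
print("cell end top",onz(w,*c(133,465),.218),onz(w,*c(174,465),.218)[:2],"bottom",onz(w,*c(138,393),.173)[:2],onz(w,*c(172,393),.173)[:2])
# cap centroid: scene/side
uv=[]
for f,(x,y,ww,h) in((s,(235,190,110,110)),(d,(290,150,90,150))):
    im=f["img"][y:y+h,x:x+ww].astype(int); m=(im[...,0]>90)&(im[...,1]<100)&(im[...,2]<80)&(im[...,0]>im[...,1]+60)
    ys,xs=np.nonzero(m); print(len(xs),xs.min()+x,xs.max()+x,ys.min()+y,ys.max()+y)
# glass bottom corners: scene crop scale 300/110; side 300/90,2
S=lambda x,y:(235+(x-300)*110/300,190+y*110/300); D=lambda x,y:(290+(x-300)*.3,150+(y-300)*.5)
print("scene bottom near corners (z=.173)",onz(s,*S(420,108),.173),onz(s,*S(468,121),.173))
print("side bottom corner",onz(d,*D(457,441),.173),onz(d,*D(475,437),.173))
im=w["img"].astype(int); m=((im[...,0]>110)&(im[...,0]>im[...,1]+60)&(im[...,0]>im[...,2]+60)); m[:, :280]=0;m[:,340:]=0
ys,xs=np.nonzero(m); 
for v in range(int(ys.min()),int(ys.max())+1,8):
    q=xs[ys==v]
    if len(q):print(v,q.min(),q.max(),onz(w,(q.min()+q.max())/2+.0,v,.225)[:2])
E
```

```text
corners [0.5786 0.0801] [0.6477 0.0808]
base edges near [ 0.5832 -0.1162] [ 0.652  -0.1158]
lamp tube far [0.5989 0.0711] [0.6292 0.0712] near [0.5983 0.0141] [0.6308 0.0142]
lens end top [0.6147 0.0102] [0.6147 0.0064]
cell end top [ 0.6133 -0.0187  0.218 ] [ 0.6216 -0.0187] bottom [ 0.6132 -0.0191] [ 0.6224 -0.0191]
10 293 295 213 216
26 336 340 196 204
scene bottom near corners (z=.173) [ 0.6207 -0.0629  0.173 ] [ 0.624  -0.0171  0.173 ]
side bottom corner [ 0.614  -0.0589  0.173 ] [ 0.6282 -0.0569  0.173 ]
298 304 320 [ 0.6175 -0.0192]
306 302 322 [ 0.6175 -0.0225]
314 302 322 [ 0.6175 -0.0258]
322 302 322 [ 0.6176 -0.0291]
330 302 322 [ 0.6176 -0.0325]
338 302 322 [ 0.6176 -0.036 ]
346 302 321 [ 0.6174 -0.0395]
354 302 321 [ 0.6174 -0.0431]
362 302 321 [ 0.6175 -0.0467]
370 303 321 [ 0.6177 -0.0504]
378 303 321 [ 0.6177 -0.0541]
```

```bash
python3 -m handwheel '[{"dp":[0.001,-0.001,0.01],"delta_rot":[0,0,-0.01]},{"dp":[0.0015,-0.002,0.025],"delta_rot":[0,0,-0.015]},{"dp":[0.0015,-0.002,0.045],"delta_rot":[0,0,-0.015]},{"dp":[0.0015,-0.002,0.065],"delta_rot":[0,0,-0.015]},{"dp":[0.0015,-0.002,0.085],"delta_rot":[0,0,-0.015]},{"dp":[0.0015,-0.002,0.1],"delta_rot":[0,0,-0.015]},{"dp":[0.0015,-0.002,0.11],"delta_rot":[0,0,-0.015]},{"dp":[0.0015,-0.002,0.116],"delta_rot":[0,0,-0.015]},{"dp":[0.0015,-0.002,0.116],"delta_rot":[0,0,-0.015]},{"dp":[0.0015,-0.002,0.116],"delta_rot":[0,0,-0.015]}]'; python3 - <<'E'
from h import *
from bench import vision
for n in("scene","side","wrist"):
    f=vision.grab_frame(n); np.savez(n+"9.npz",**f)
s,d,w=load("scene9"),load("side9"),load("wrist9")
big=np.hstack([crop(s,240,235,100,75,400,300),crop(d,305,200,64,48*1+10,400,300)])
big=np.vstack([big,np.hstack([crop(w,240,60,150,300,150*1,300),crop(s,385,225,80,80,300,300),crop(s,175,210,80,60,350,300)])])
cv2.imwrite("pics/m10.png",big)
plan(.616,-.0365,.0765)
E
```

```text
clock: 16.27
tcp_pos: [0.6167, -0.0368, 0.0769]
orientation: [2.203, 2.239, 0.001]
contact_force: [0.0, 0.0, -0.8]
grip_width: 0.012
gripper_force: 31.7
tool x [-0.016  1.     0.   ] y [1.    0.016 0.001] z [ 0.001  0.    -1.   ] j [-0.25  0.58  0.28  1.83 -0.22  0.76  0.17] t 16.425
dp [ 0.0003 -0.0006  0.0003]
```

View pics/m10.png

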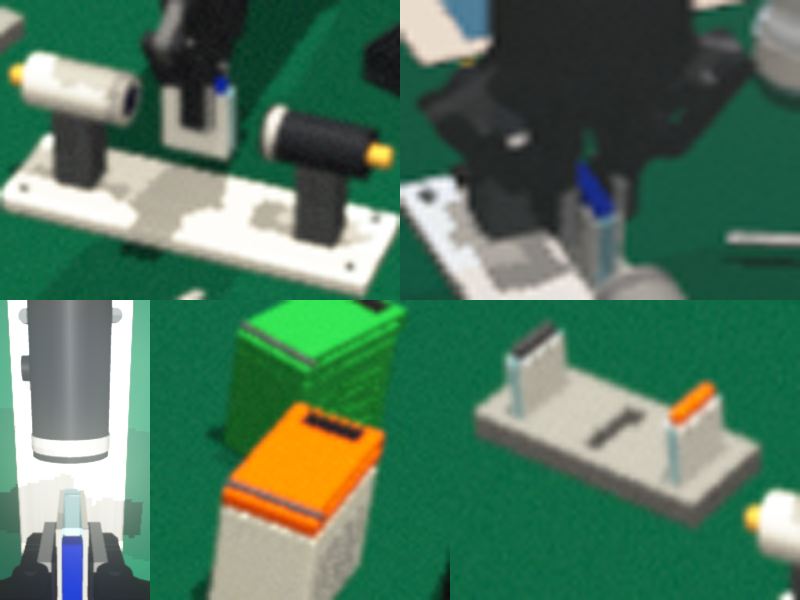

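```bash
python3 - <<'E'
from h import *
np.set_printoptions(precision=4,suppress=True)
s,d,w=load("scene9"),load("side9"),load("wrist9")
a=.02;Y=np.array([-a,1,0]);X=np.array([1,a,0]);c=np.array([.6162,-.0385,.08])
inv=lambda p:np.round([(p[0]-240)*4,(p[1]-235)*4],1)
for n,p in(("det lens",c-.045*Y),("lamp lens",c+.045*Y),("bl",c+.00625*X-.02125*Y-[0,0,.0225]),("br",c+.00625*X+.02125*Y-[0,0,.0225]),("tl",c+.00625*X-.02125*Y+[0,0,.0225]),("tr",c+.00625*X+.02125*Y+[0,0,.0225])):print(n,inv(proj(s,p)))
c2=lambda x,y:(240+x,60+y-300)
print("tube near",onz(w,*c2(33,440),.08),onz(w,*c2(108,440),.08),"far",onz(w,*c2(33,310),.08)[:2],onz(w,*c2(108,310),.08)[:2])
print("lens end",onz(w,*c2(70,455),.096)[:2])
im=w["img"].astype(int); m=((im[...,0]>110)&(im[...,0]>im[...,1]+60)&(im[...,0]>im[...,2]+60)); m[:, :280]=0;m[:,340:]=0
ys,xs=np.nonzero(m)
for v in (305,330,355,375):
    q=xs[ys==v]
    if len(q):print(v,onz(w,(q.min()+q.max())/2,v,.1095)[:2])
E
```

```text
det lens [129.5  98. ]
lamp lens [267.6 129.3]
bl [161.9 141.7]
br [226.8 156.7]
tl [161.1  81.1]
tr [227.1  95.8]
tube near [0.5989 0.012  0.08  ] [0.6303 0.0125 0.08  ] far [0.5998 0.0616] [0.628 0.062]
lens end [0.6145 0.0097]
305 [ 0.6158 -0.0208]
330 [ 0.6159 -0.0312]
355 [ 0.6159 -0.0422]
375 [ 0.616  -0.0514]
```

The cell hangs free and upright in the gap. It is on the light path to within about 1 mm, the cover is still shut, and the other cells haven't moved.

```bash
python3 -c "
from bench import r
print(r.hand_in())"
```

```text
the job is handed in; nothing more can be done
None
```

The job is handed in: the cover is snapped shut, and the blue-capped cell is held by its frosted faces in mid-gap, within about 1 mm of the light path by my camera measurements.

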